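Weigh bit cartridges and load the full one

ROBOT

A 6-joint arm with a two-finger parallel gripper is mounted at the origin on the work surface. World frame = base frame: x ahead of the robot, y to its left, z up, the work surface at z = 0. Lengths are in m, angles in rad, forces in N, time in s.
With the tool pointing down it reaches from about 0.3 to 0.825 m from the base axis. Payload 5.4 kg.
Tool frame: the origin (TCP) lies at the very end of the fingers, on their centre line; the grasp point (between the pads) lies 19 mm behind it; z points along the fingers, x is the direction in which the jaws open and shut, and the axes are right-handed (so a half turn about z gives the same grasp; the last joint's range is limited). The gripper opens to 92 mm and grips with 3 to 60 N. Pads are 20 mm wide; open, the fingers measure 128 mm over their backs; the gripper's body (75 mm by 189 mm) begins 69 mm behind the grasp point.
Start: joints at [-1.415, 0.158, 1.597, -0, 1.386, -0.21], TCP at [0.206, -0.537, 0.215] pointing down, gripper open.
Joint ranges: [-2.91, 2.91], [-0.94, 2.29], [0.18, 2.7], [-1.29, 4.43], [0.17, 2.64], [-3, 3]. Speed limits (rad/s): [2.57, 2.57, 3.14, 3.14, 3.14, 3.14].

INTERFACE

Orientations are given as a rotation vector (axis times angle).
In Python, from workcell import bot gives the robot as it stands. Calls block until the motion is done:
- bot.goto(position, orientation): joint-space move of the TCP to a pose.
- bot.line_to(position, rot=None, max_speed=0.15): straight line of the TCP; rot=None keeps the orientation; max_speed is the mean speed in m/s.
- bot.set_joints(angles): joint-space move.
- bot.set_gripper(opening, newtons=None): opening from 0.0 (shut) to 1.0 (fully open); newtons is the grip in N (None keeps the last); returns when the fingers have stopped.
- bot.hold(seconds).
- bot.inverse_kinematics(position, orientation): joint angles nearest the present ones, or None.
- bot.read_camera(name): name is "scene" or "top" or "wrist"; returns a dict with "pixels" (420x560x3 uint8, blue, green, red), "fx", "fy", "cx", "cy" (pixels), "R" (3x3) and "t" (3): a world point X has camera coordinates R X + t. Camera axes: x right, y down, z forward; pixel columns grow to the right and rows downward; lengths in m; the calibration is good to about 2 mm. A picture is of the moment at which its call begins. There is no depth.
A pose or a line that the arm cannot do raises bot.MotionError and nothing moves.
- bot.job_done(): hands the job in, once; it reports no verdict.
Readings, each from a call of its own:
- bot.current_clock(): time.
- bot.current_joints(): joint angles.
- bot.current_joint_vel(): joint speeds.
- bot.current_effort(): joint torques, N m.
- bot.current_ee_pos(): TCP position.
- bot.current_tool_rot(): TCP orientation.
- bot.current_contact_force(): force on the tool from outside, world axes, zero at the start.
- bot.current_ft_torque(): the same for the moment, N m.
- bot.current_opening(): opening from 0.0 (shut) to 1.0 (fully open).
Only numpy, scipy, OpenCV 4.12 (cv2) and the standard library are available. Lean on these libraries where they do the work, as an engineer would, in place of code of your own. Each camera call takes 0.05 s, during which the arm holds its last target.

TASK

One of the two sealed white bit cartridges is still full of bits and the other is used up, and they look the same. Set either one lightly on the empty pan of the balance, let go, and see whether it outweighs the brass weight (only the full one does); then load the full cartridge upright into the well of the bit dispenser, pressing it down through the drag of the lifter until it is firmly home on the rubber stop without forcing it, and stand the used-up one upright in the steel tin. Leave the driver, the mug and the clamp where they are.

Things in the scene. Friction and masses are not known exactly. Their poses are not given: they have to be found in the camera images.
- cart_a_mid (a point): Centre, half-way up, of a sealed white plastic bit cartridge: an upright block 40 (its x) x 28 (its y) x 90 mm tall, lowest 6 mm drawn in to 36 x 24 mm, ribs near the top of the wide sides. z up; underside 45 mm below this point. Stands on the mat at the start. About 190 g if full, 85 g if used up; either may be the full one. The contents rattle a little.
- cart_b_mid (a point): Centre of the other cartridge, the same in shape and size; exactly one of the two is full. (In the rules, bits_center is the hidden pack of bits: it lies in the full cartridge.)
- pan_top (a point): Centre of the top face of the balance's empty aluminium pan, a round dish 90 mm across inside with a rim 5 mm high. It stays level, rides 120 mm from the beam's pivot, and moves about 48 mm between highest and lowest. The pan at the other end carries a fixed brass weight: about 135 g on the empty pan balances it. Press the balance with no more than 15 N.
- beam (a joint): Tilt of the balance beam, rad: 0 is level, from -0.2 (empty pan fully up, where it rests unloaded) to +0.2 (that pan fully down). A light spring steadies it: a full cartridge takes it to between +0.08 and +0.18, a used-up one to about -0.12. It settles in about a second.
- well (a point): Centre of the mouth of the cartridge well, at the top of its collar, 72 mm above the mat, z up. The well is upright, 46 mm (this point's x) x 34 mm (y), for a cartridge turned the same way or half a turn round. The collar slopes in at 45 degrees over the top 6 mm, to the well's edge.
- lifter (a joint): How far the two-railed steel lifter in the well is pushed down, m; at 0 its top is 22 mm below the mouth, and it starts 0 to 6 mm lower. A cartridge stands on it and pushes it down against a steady drag of about 6 N; it stays where it is left.
- dispenser: Grey bit dispenser, a fixed box 106 (x) x 96 (y) x 72 mm, origin under its centre. A rubber stop (stop; its free top is home) lies 42 to 54 mm below the mouth of the well, at an unseen depth; it yields 3 N per mm for 9 mm, then is hard. Home: pressed on the rubber with 4 N or more on top of the lifter's drag, then let go. Never over 22 N on dispenser or stop.
- tin: Open square steel tin for used-up cartridges, 110 x 110 mm outside and 30 mm high, walls and floor 3 mm, fixed; origin at the centre of its underside, on the mat, z up.
- driver: Cordless impact driver lying on its side, about 160 x 185 mm and 65 mm high; origin on the mat under its barrel. Leave alone.
- mug: White ceramic mug of pencils, 82 mm across, about 165 mm to the pencil tips; origin at the centre of its underside. Leave alone.
- clamp: Aluminium C-clamp lying flat, about 150 x 100 mm, 20 mm high; origin on the mat in the middle of its C. Leave alone.

How it is judged:
By the outcome, as a careful person would: the job done as asked, in the order asked, and still so for the second after the job is handed in, with the robot touching nothing.
It also fails if it takes over 70 s, if anything falls off the work surface, if the arm or the gripper's body presses on something with over 40 N, if the wrist force passes 120 N, or if a joint passes its speed limit or range.

## Working session

There is one attempt and no reset: what is moved stays moved. The work goes in short steps, each a Python script; the robot and the scene stay as the last script left them, time stands still between calls to the robot, and variables do not carry over. Pictures are saved under pics/ and viewed, and the job is handed in when it is done.

```bash
ls; mkdir -p pics
python3 - <<'E'
from workcell import bot
import cv2
for n in ["scene","top","wrist"]:
    c=bot.read_camera(n); cv2.imwrite(f"pics/{n}0.png",c["pixels"]); print(n,c["fx"],c["cx"],c["cy"],c["R"],c["t"])
print(bot.current_clock(),bot.current_tool_rot(),bot.current_contact_force(),bot.current_opening())
E
```

```text
pics
scene 400.15106099218747 285.54512000600545 212.16224624594096 [[ 0.36606871  0.93043699 -0.01675446]
 [ 0.63132488 -0.26153359 -0.7300884 ]
 [-0.68368311  0.25668501 -0.68314728]] [-0.13476756 -0.3231966   1.45730781]
top 486.5562651293804 273.54561843315247 208.1183035209306 [[ 2.61756962e-02 -9.99657357e-01  4.11225244e-05]
 [-9.94674724e-01 -2.60493297e-02 -9.97177323e-02]
 [ 9.96846359e-02  2.56927754e-03 -9.95015765e-01]] [-0.09045293  0.60134578  1.44722607]
wrist 314.01822525560306 280.6107453987666 209.96952867304543 [[ 0.35835607 -0.93358436 -0.00108582]
 [-0.90786234 -0.34875334  0.23271675]
 [-0.2176394  -0.08240968 -0.97254395]] [-0.57562217 -0.02647289  0.3881126 ]
0.15 [-2.58754871e+00  1.77975267e+00  1.52195424e-03] [-0.99748685  0.27920006  0.15330408] 1.0036897440420158
```

View pics/scene0.png

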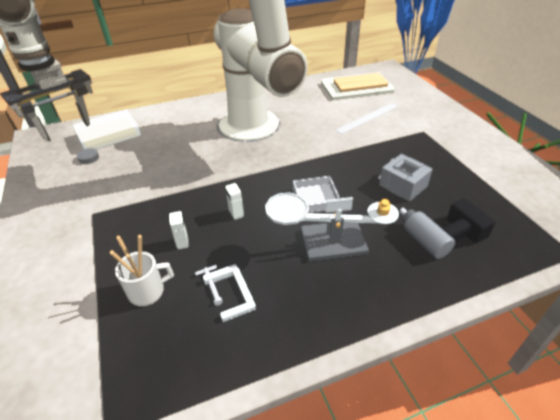

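View pics/top0.png

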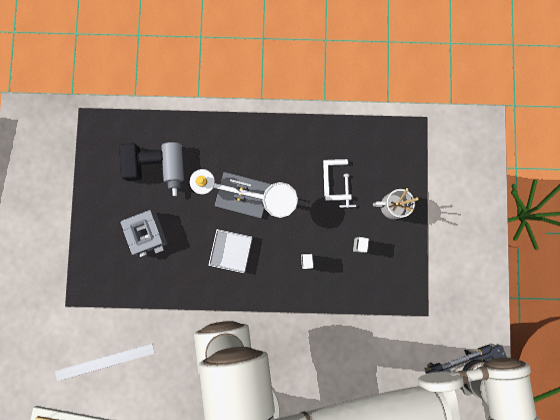

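View pics/wrist0.png

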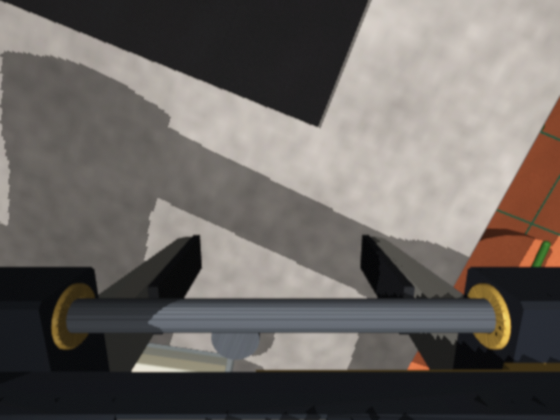

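The top view shows the cartridges at about (307,261) and (361,244), pan (280,200), dispenser (142,233), tin (231,252), mug (400,204) and clamp (338,185). I'll zoom in on these next.

```bash
cat > h.py <<'E'
import numpy as np, cv2
from workcell import bot
from scipy.spatial.transform import Rotation as Ro
def proj(c,X):
    p=np.array(c["R"])@np.asarray(X,float)+np.array(c["t"]); return np.array([c["fx"]*p[0]/p[2]+c["cx"],c["fy"]*p[1]/p[2]+c["cy"]])
def ray(c,u,v,z):
    R=np.array(c["R"]);t=np.array(c["t"]); o=-R.T@t
    d=R.T@np.array([(u-c["cx"])/c["fx"],(v-c["cy"])/c["fy"],1]); return o+d*(z-o[2])/d[2]
def down(yaw):  # tool z down, tool x along yaw in world
    x=np.array([np.cos(yaw),np.sin(yaw),0]); z=np.array([0,0,-1.]); return Ro.from_matrix(np.column_stack([x,np.cross(z,x),z])).as_rotvec()
def snap(n,f):
    c=bot.read_camera(n); cv2.imwrite(f"pics/{f}.png",c["pixels"]); return c
def yaw():
    m=Ro.from_rotvec(bot.current_tool_rot()).as_matrix(); return np.arctan2(m[1,0],m[0,0])
E
python3 - <<'E'
from h import *
c=snap("top","top1"); im=c["pixels"]
crops=[im[205:275,110:180],im[220:285,200:265],im[225:285,285:375]]
cv2.imwrite("pics/z1.png",cv2.hconcat([cv2.resize(x,(380,380),interpolation=cv2.INTER_CUBIC) for x in (im[200:270,110:180],im[220:290,195:265])]))
cv2.imwrite("pics/z2.png",cv2.resize(im[225:285,285:375],None,fx=8,fy=8,interpolation=cv2.INTER_CUBIC))
for n,u,v,z in [("A",307,258,.09),("B",361,242,.09),("pan",280,200,.12),("disp",142,233,.072),("tin",231,252,.03),("mug",400,204,.1),("clamp",338,185,.02)]: print(n,ray(c,u,v,z).round(3))
E
```

```text
A [ 0.456 -0.175  0.09 ]
B [ 0.506 -0.33   0.09 ]
pan [ 0.618 -0.093  0.12 ]
disp [0.516 0.309 0.072]
tin [0.468 0.05  0.03 ]
mug [ 0.618 -0.44   0.1  ]
clamp [ 0.681 -0.271  0.02 ]
```

View pics/z1.png

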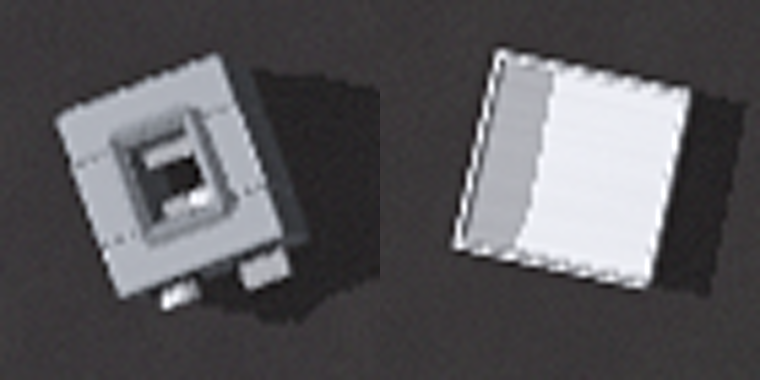

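View pics/z2.png

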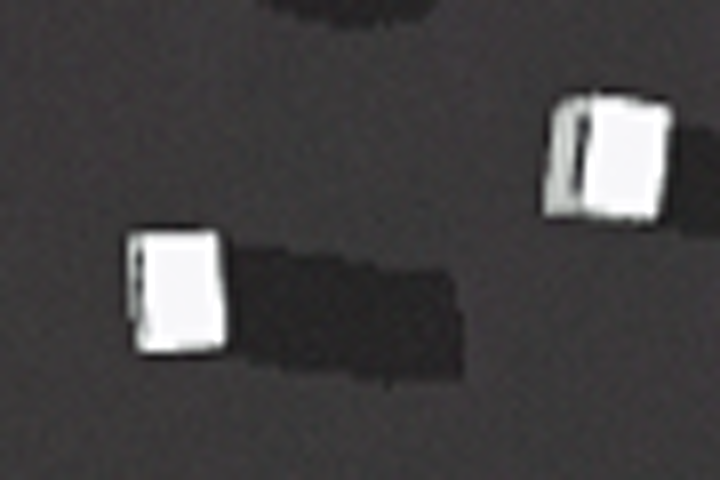

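Run:
```python
from h import *
c=bot.read_camera("wrist")
R=np.array(c["R"]);t=np.array(c["t"]);cc=-R.T@t; p=np.array(bot.current_ee_pos()); M=Ro.from_rotvec(bot.current_tool_rot()).as_matrix()
print("cam in tool",M.T@(cc-p),"fwd in tool",M.T@R[2],"yaw",yaw(),"tcp px",proj(c,p),"below .2",proj(c,p-[0,0,.2]))
for yw in (0,np.pi,np.pi/2,-np.pi/2):
    print(yw,[ (q is not None and np.round(q,2)) for q in [bot.inverse_kinematics(P,down(yw)) for P in ([.48,-.25,.3],[.456,-.175,.1],[.618,-.093,.25],[.516,.309,.2])]])
```

```text
cam in tool [ 0.00122889 -0.06497816 -0.16910156] fwd in tool [4.64477663e-04 2.32984678e-01 9.72480295e-01] yaw -1.2050442228756546 tcp px [278.28848728 251.56969893] below .2 [279.59112438 190.85321488]
0 [array([-0.7 ,  0.03,  1.57, -0.  ,  1.54, -0.7 ]), array([-0.61,  0.06,  1.95, -0.  ,  1.14, -0.61]), array([-0.34,  0.27,  1.4 , -0.  ,  1.47, -0.34]), array([ 0.34,  0.24,  1.54, -0.  ,  1.37,  0.34])]
3.141592653589793 [array([-0.7 ,  0.03,  1.57,  0.  ,  1.54,  2.44]), array([-0.61,  0.06,  1.95,  0.  ,  1.14,  2.53]), array([-0.34,  0.27,  1.4 ,  0.  ,  1.47,  2.8 ]), array([ 0.34,  0.24,  1.54, -0.  ,  1.37, -2.8 ])]
1.5707963267948966 [array([-0.7 ,  0.03,  1.57, -0.  ,  1.54, -2.27]), array([-0.61,  0.06,  1.95, -0.  ,  1.14, -2.19]), array([-0.34,  0.27,  1.4 , -0.  ,  1.47, -1.91]), array([ 0.34,  0.24,  1.54, -0.  ,  1.37, -1.23])]
-1.5707963267948966 [array([-0.7 ,  0.03,  1.57, -0.  ,  1.54,  0.87]), array([-0.61,  0.06,  1.95, -0.  ,  1.14,  0.96]), array([-0.34,  0.27,  1.4 , -0.  ,  1.47,  1.23]), array([ 0.34,  0.24,  1.54, -0.  ,  1.37,  1.91])]
```

Run:
```python
from h import *
bot.goto([.51,-.22,.30],down(0))
c=snap("wrist","w1"); print(bot.current_clock())
for n,P in [("A",[.456,-.175,.09]),("B",[.506,-.33,.09]),("pan",[.618,-.093,.12])]: print(n,proj(c,P))
```

```text
1.9417
A [235.11603574 150.16634767]
B [277.66249022 271.18431391]
pan [385.15537994  70.67862997]
```

View pics/w1.png

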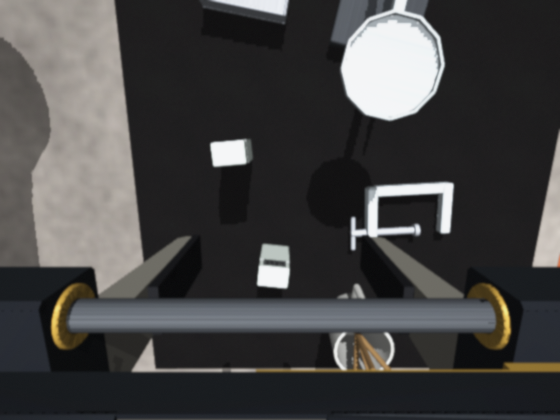

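Cart A's top is at about (231,152), B's top at (274,274), the pan at (391,65) and the clamp at (410,215). Next I fit the top faces.

```bash
cat >> h.py <<'E'
def topfit(c,box,z,thr):
    u0,u1,v0,v1=box; g=c["pixels"][v0:v1,u0:u1].min(2); g=cv2.resize(g,None,fx=4,fy=4,interpolation=cv2.INTER_CUBIC)
    m=(g>thr).astype(np.uint8); cs,_=cv2.findContours(m,cv2.RETR_EXTERNAL,cv2.CHAIN_APPROX_NONE)
    k=max(cs,key=cv2.contourArea)[:,0,:].astype(float)
    W=np.array([ray(c,(p[0]+.5)/4-.5+u0,(p[1]+.5)/4-.5+v0,z)[:2] for p in k])
    r=cv2.minAreaRect((W*1000).astype(np.float32)); return r
E
python3 - <<'E'
from h import *
c=bot.read_camera("wrist")
im=c["pixels"]
a=cv2.resize(im[130:180,200:265],None,fx=6,fy=6,interpolation=cv2.INTER_CUBIC);b=cv2.resize(im[240:290,240:305],None,fx=6,fy=6,interpolation=cv2.INTER_CUBIC)
cv2.imwrite("pics/z3.png",cv2.hconcat([a,b]))
for thr in (200,220,235,245):
    print(thr,topfit(c,(200,265,130,180),.09,thr),topfit(c,(240,305,240,290),.09,thr))
ct=bot.read_camera("top")
for thr in (200,230):
  for bx in ((295,325,245,275),(348,375,230,256)): print("top",topfit(ct,bx,.09,thr))
E
```

```text
200 ((447.43408203125, -177.94776916503906), (39.197654724121094, 27.097885131835938), 4.964776515960693) ((499.684814453125, -336.9422302246094), (28.867177963256836, 39.052703857421875), 83.97627258300781)
220 ((447.4078063964844, -177.9583282470703), (38.400779724121094, 26.309511184692383), 4.9087958335876465) ((499.67340087890625, -337.1095886230469), (27.286291122436523, 38.265987396240234), 83.69953918457031)
235 ((447.503173828125, -177.96595764160156), (37.22150802612305, 24.91695785522461), 4.8837127685546875) ((499.80950927734375, -337.16070556640625), (25.85593605041504, 36.9349479675293), 83.70195007324219)Traceback (most recent call last):
  File "<stdin>", line 7, in <module>
  File "h.py", line 18, in topfit
    k=max(cs,key=cv2.contourArea)[:,0,:].astype(float)
      ~~~^^^^^^^^^^^^^^^^^^^^^^^^
ValueError: max() iterable argument is empty
```

View pics/z3.png

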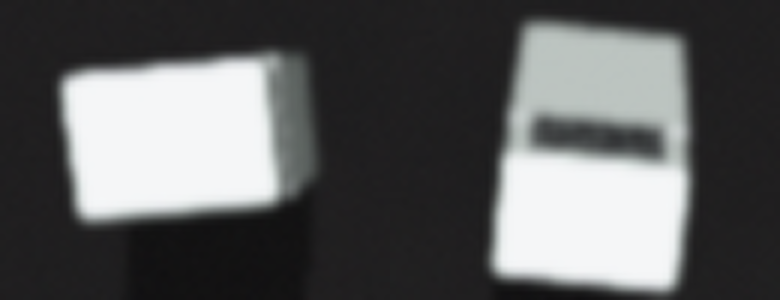

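A is at (0.447,-0.178), yaw 4.9°, and B at (0.500,-0.337), yaw -6.2°. The fitted sizes match, about 39x27 mm. I'll triangulate the pan, then grasp A.

Run:
```python
from h import *
cw=bot.read_camera("wrist"); ct=bot.read_camera("top")
def pan(c,box,thr):
    u0,u1,v0,v1=box; g=c["pixels"][v0:v1,u0:u1].min(2); m=(g>thr).astype(np.uint8)
    m=cv2.morphologyEx(m,cv2.MORPH_OPEN,cv2.getStructuringElement(cv2.MORPH_ELLIPSE,(13,13)))
    cs,_=cv2.findContours(m,cv2.RETR_EXTERNAL,cv2.CHAIN_APPROX_NONE); e=cv2.fitEllipse(max(cs,key=cv2.contourArea)); return (e[0][0]+u0,e[0][1]+v0),e[1]
a,sa=pan(cw,(325,455,0,135),150); b,sb=pan(ct,(255,305,175,225),150); print(a,sa,b,sb)
# height: minimise distance between the two rays
best=min(((np.linalg.norm(ray(cw,*a,z)-ray(ct,*b,z)),z) for z in np.arange(.05,.25,.001))); z=best[1]
print(best,ray(cw,*a,z),ray(ct,*b,z))
for (n,u,v) in [("A",307,258),("B",361,242)]:pass
print("top A",topfit(ct,(295,325,245,275),.09,200),"B",topfit(ct,(348,375,230,256),.09,200))
```

```text
(389.7301483154297, 67.43051147460938) (96.10248565673828, 102.79458618164062) (279.5497455596924, 199.60705757141113) (33.591915130615234, 34.20498275756836)
(np.float64(0.0011743137059275026), np.float64(0.13100000000000006)) [ 0.61894206 -0.09208612  0.131     ] [ 0.61806223 -0.09130836  0.131     ]
top A ((447.015625, -176.19985961914062), (39.383644104003906, 27.451583862304688), 1.4998573064804077) B ((504.5330810546875, -330.37127685546875), (75.0517807006836, 77.54730987548828), 0.6301693916320801)
```

Run:
```python
from h import *
y=np.radians(4.9)
bot.goto([.4474,-.178,.16],down(y)); bot.line_to([.4474,-.178,.066],max_speed=.12)
print(bot.current_contact_force())
bot.set_gripper(0.2,25); print(bot.current_opening(),bot.current_ee_pos(),bot.current_contact_force())
bot.line_to([.4474,-.178,.12]); bot.hold(.3); print(bot.current_contact_force(),bot.current_clock())
bot.goto([.6185,-.092,.24],down(y))
bot.hold(.3);print(bot.current_contact_force(),bot.current_clock(),bot.current_opening())
snap("scene","s2"); snap("wrist","w2")
```

```text
[ 0.49038191 -0.67477928 -0.72701998]
0.43361609657284755 [ 0.44738247 -0.17797539  0.06599028] [ 0.16161962 -0.00729263 -0.14409359]
[-0.9769725   0.40706834 -0.48951774] 5.35
[-0.15004553  0.94956991 -0.11793698] 6.55 0.44623788353011906
```

View pics/s2.png

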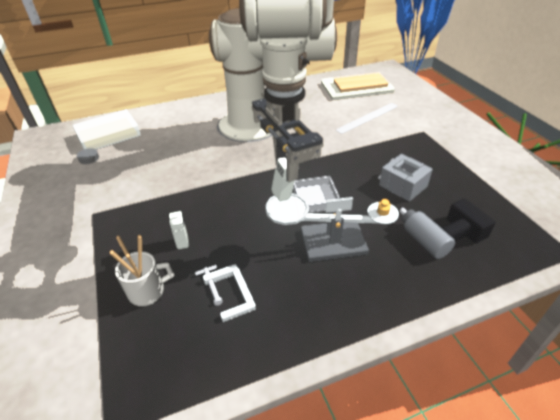

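View pics/w2.png

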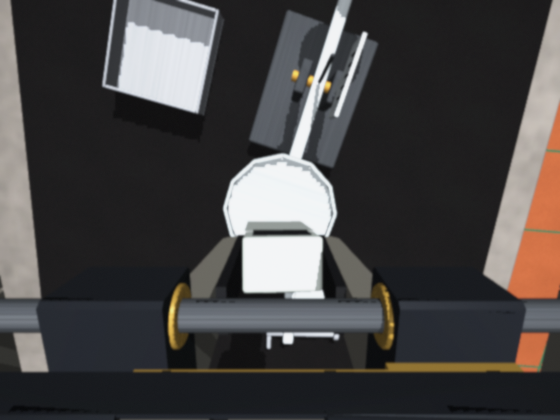

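Cart A is held squarely at about (282,262), and the pan is below it at (280,205). Now I set it down.

Run:
```python
from h import *
bot.line_to([.6185,-.092,.195],max_speed=.1)
z=.195
while z>.183:
    z-=.003; bot.line_to([.6185,-.092,z],max_speed=.03); print(round(z,3),np.round(bot.current_contact_force(),2))
bot.set_gripper(0.62); print(bot.current_opening(),bot.current_clock())
bot.hold(.6); bot.line_to([.6185,-.092,.27],max_speed=.2)
snap("scene","s3"); snap("wrist","w3"); print(bot.current_clock())
```

```text
0.192 [ 0.1  -0.43  0.13]
0.189 [ 0.95 -0.17 -0.02]
0.186 [0.02 0.03 0.13]
0.183 [ 0.7  -0.14  0.88]
0.6172508213708773 8.6833
9.9667
```

View pics/s3.png

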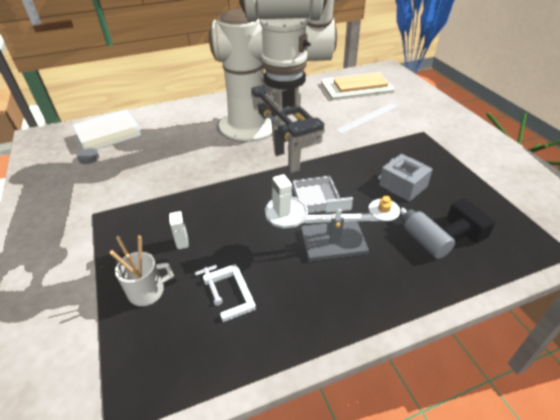

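View pics/w3.png

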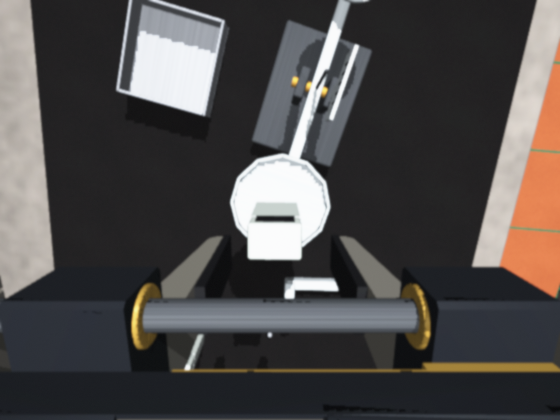

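Run:
```python
from h import *
bot.hold(.3)
c=snap("wrist","w4")
for z in (.206,.176): print(z,topfit(c,(235,315,215,270),z,200))
s=snap("scene","s4")
for z in (.126,.116,.102,.086): print(z,proj(s,[.6185,-.092,z+.004]))
cv2.imwrite("pics/z4.png",cv2.hconcat([cv2.resize(cv2.imread(f"pics/{f}.png")[165:260,255:350],(390,390),interpolation=cv2.INTER_CUBIC) for f in("scene0","s4")]))
```

```text
0.206 ((615.0352783203125, -105.23387908935547), (61.56203079223633, 34.652034759521484), 4.946797847747803)
0.176 ((615.285888671875, -115.1587905883789), (69.50466918945312, 39.12282180786133), 4.946796894073486)
0.126 [287.22364655 210.61178762]
0.116 [287.28347961 213.76840704]
0.102 [287.36578237 218.11046343]
0.086 [287.45781211 222.96568732]
```

View pics/z4.png

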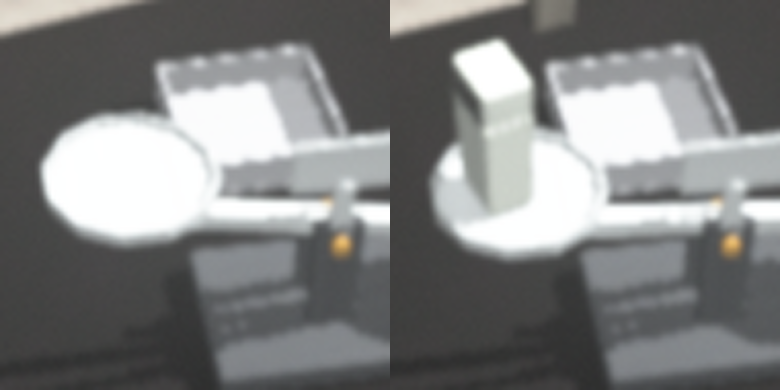

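The pan in view s4 dropped only about 3.4 px, roughly 11 mm. The beam still slopes up towards it, where a full cartridge would have moved it about 12 px. So A is used up and B is full. I'll leave A on the pan and fetch B.

Run:
```python
from h import *
y=np.radians(-6.2)
bot.set_gripper(1.0)
bot.goto([.4997,-.337,.22],down(y)); c=snap("wrist","w5")
bot.line_to([.4997,-.337,.066],max_speed=.15)
bot.set_gripper(0.2,30); print(bot.current_opening(),bot.current_contact_force())
bot.line_to([.4997,-.337,.22],max_speed=.2)
bot.goto([.51,.22,.28],down(np.radians(19)))
c=snap("wrist","w6"); print(bot.current_contact_force(),bot.current_clock())
for P in ([.516,.309,.072],): print(proj(c,P))
```

```text
0.4315734544150816 [-0.39276515 -0.25823901  0.06040106]
[ 0.49599443 -0.61290832 -1.25262979] 17.15
[310.58212475 117.1587111 ]
```

View pics/w6.png

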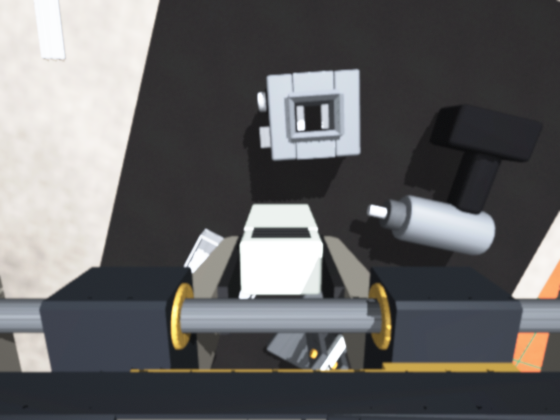

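The dispenser is at (313,115) with the well mouth at about (314,117). B is held at (280,262).

Run:
```python
from h import *
c=bot.read_camera("wrist"); im=c["pixels"]
cv2.imwrite("pics/z6.png",cv2.resize(im[60:170,250:370],None,fx=5,fy=5,interpolation=cv2.INTER_CUBIC))
g=im.min(2); print(g[115,258:370:3])
```

```text
[ 30  31  31  37 173 212 213 212 214 164 138 176 131 173 213 165  32  30
  31  30  32 139 212 192  67  81 135 145 178 208 210 211 211 204  88  48
  47  49]
```

View pics/z6.png

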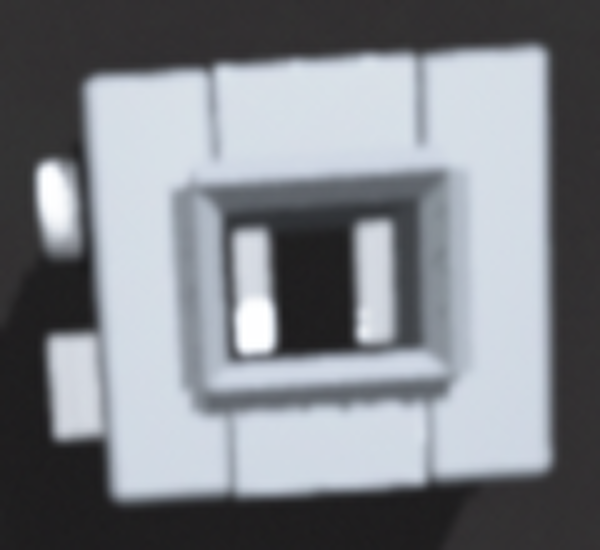

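Run:
```python
from h import *
c=bot.read_camera("wrist"); im=c["pixels"]
def quad(pts,z):
    W=np.array([ray(c,(p[0]+.5)/5-.5+250,(p[1]+.5)/5-.5+60,z)[:2] for p in pts])
    tl,tr,br,bl=W; d=(tr-tl+br-bl)
    print(z,"cen",W.mean(0).round(4),"w",np.linalg.norm(tr-tl).round(4),np.linalg.norm(br-bl).round(4),"h",np.linalg.norm(bl-tl).round(4),np.linalg.norm(br-tr).round(4),"yaw",np.degrees(np.arctan2(d[1],d[0])).round(2))
for z in(.066,.060): quad([(222,213),(418,198),(425,350),(232,362)],z)
quad([(198,187),(450,170),(452,380),(208,393)],.072)
for z in (.06,.066,.072): quad([(86,78),(548,45),(552,470),(112,500)],z)
e=bot.current_ee_pos(); print(e, np.degrees(yaw()))
# held cartridge top: offset
t=topfit(c,(225,335,240,300),e[2]-.066+.09,200); print(t)
```

```text
0.066 cen [0.5202 0.3123] w 0.0454 0.0457 h 0.0336 0.0342 yaw 22.77
0.06 cen [0.5207 0.3128] w 0.0461 0.0464 h 0.0342 0.0347 yaw 22.77
0.072 cen [0.5205 0.3115] w 0.0572 0.0571 h 0.0457 0.0464 yaw 22.27
0.06 cen [0.5206 0.3132] w 0.1065 0.1078 h 0.0967 0.0966 yaw 22.79
0.066 cen [0.5201 0.3127] w 0.1049 0.1061 h 0.0952 0.0951 yaw 22.79
0.072 cen [0.5196 0.3122] w 0.1033 0.1045 h 0.0937 0.0936 yaw 22.79
[0.51033023 0.21926181 0.2798572 ] 18.9242205908176
((510.4088134765625, 217.5110626220703), (41.416290283203125, 31.405559539794922), 18.953996658325195)
```

The well is at (0.520,0.312), yaw 22.7°, and three quads agree with the sizes given. I'll descend with force checks.

Run:
```python
from h import *
y=np.radians(22.7); X,Y=.5203,.3128
bot.goto([X,Y,.19],down(y)); bot.line_to([X,Y,.148],max_speed=.12)
bot.hold(.2); f0=np.mean([bot.current_contact_force() for _ in range(3)],0); print("f0",f0)
z=.148
while z>.112:
    z-=.003; bot.line_to([X,Y,z],max_speed=.04); f=np.array(bot.current_contact_force()); print(round(z,3),f.round(1))
    if np.linalg.norm(f-f0)>5: break
print(bot.current_clock(),bot.current_ee_pos()); snap("scene","s7"); snap("wrist","w7")
```

```text
f0 [-0.51032971  0.70580515 -1.7952455 ]
0.145 [-0.5  0.4 -1.7]
0.142 [ 0.   0.7 -2.8]
0.139 [ 0.9  0.  -1.8]
0.136 [ 0.1 -0.4 -1.4]
0.133 [ 0.  -0.8 -1.6]
0.13 [ 0.2 -0.9 -3.2]
0.127 [ 0.  -0.3 -1.8]
0.124 [ 0.6 -0.1 -2.8]
0.121 [ 0.6  0.4 -1.8]
0.118 [ 0.4  0.1 -2.2]
0.115 [ 0.2  0.4 -1.8]
0.112 [ 0.1  0.6 -2.5]
21.5333 [0.52008021 0.31270396 0.11167535]
```

View pics/s7.png

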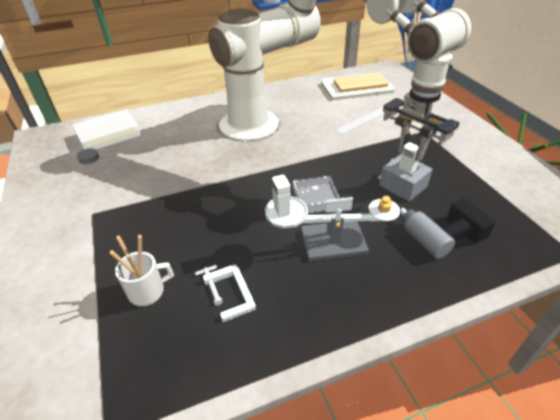

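View pics/w7.png

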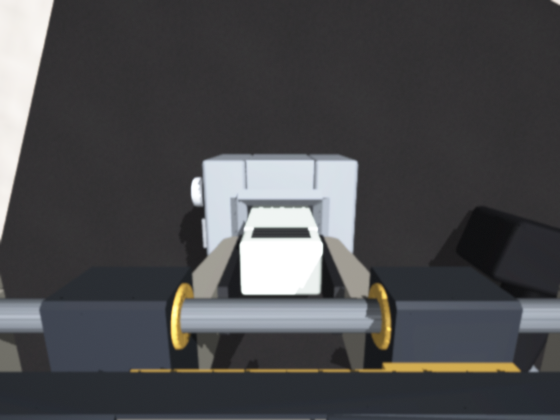

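B went in cleanly and is now about 26 mm down. Next I press through the lifter.

Run:
```python
from h import *
X,Y=.5203,.3128
def fz():
    return np.mean([np.array(bot.current_contact_force()) for _ in range(1)],0)
z=.112; F=[]
while z>.0785:
    dz=.002 if z>.098 else .001
    z-=dz; bot.line_to([X,Y,z],max_speed=.03)
    f=[]
    for _ in range(3): f.append(bot.current_contact_force()); bot.hold(.02)
    f=np.mean(f,0); print(round(z,4),f.round(1),round(bot.current_ee_pos()[2],4))
    if f[2]+1.9>12.5: break
    if np.linalg.norm(f[:2])>8: print("lateral");break
print(bot.current_clock(),bot.current_opening())
```

```text
0.11 [ 0.6 -0.1 -0.1] 0.1104
0.108 [0.1 0.1 2.6] 0.1084
0.106 [0.7 0.6 2. ] 0.1061
0.104 [1.4 0.8 1.9] 0.1039
0.102 [2.3 1.2 2. ] 0.1019
0.1 [2.3 1.2 1.8] 0.0999
0.098 [2.2 0.7 1.9] 0.0978
0.097 [2.3 0.8 2.8] 0.0969
0.096 [1.6 0.6 2.6] 0.0959
0.095 [1.5 0.8 2.8] 0.0949
0.094 [1.9 0.6 2.8] 0.0939
0.093 [1.5 1.2 2.3] 0.0929
0.092 [1.9 0.2 2.8] 0.0919
0.091 [1.5 0.5 2.5] 0.0909
0.09 [1.4 0.3 2.7] 0.0899
0.089 [1.7 0.6 2.5] 0.0889
0.088 [1.1 0.7 2.5] 0.0879
0.087 [ 1.7 -0.   2.4] 0.0869
0.086 [ 1.1 -0.1  1.9] 0.0859
0.085 [1.3 0.5 2.1] 0.0849
0.084 [ 1.3 -0.2  3.9] 0.084
0.083 [-0.5 -0.3  6.1] 0.0833
0.082 [-0.7 -0.9  7.3] 0.0826
0.081 [-1.6 -0.9  8.8] 0.082
0.08 [-2.2 -0.9 10.6] 0.0813
29.1333 0.43182276541067616
```

The drag was flat at about 4.3 N. The force then rose at about 3 N/mm to about 8 N above it, at a total of 12.5 N. It's on the stop, so I let go.

Run:
```python
from h import *
bot.set_gripper(.65); bot.line_to([.5203,.3128,.2],max_speed=.25)
c=snap("wrist","w8"); s=snap("scene","s8"); print(bot.current_clock(),bot.current_contact_force())
bot.goto([.5203,.20,.24],down(np.radians(22.7))); c=snap("wrist","w9")
for z in (.108,.1083+.003): print(proj(c,[.5203,.312,z]))
cv2.imwrite("pics/z8.png",cv2.resize(s["pixels"][120:260,260:450],None,fx=4,fy=4,interpolation=cv2.INTER_CUBIC))
```

```text
30.35 [0.34535737 0.2983021  0.48475514]
[329.50934465  89.38722866]
[330.06678128  88.86682886]
```

View pics/z8.png

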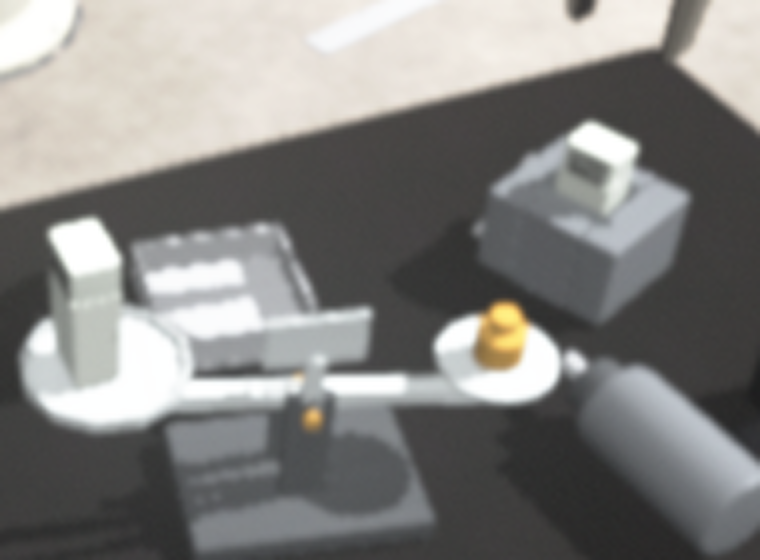

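View pics/w9.png

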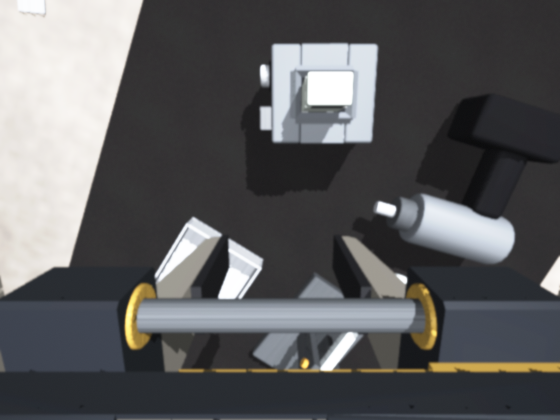

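B stands upright in the collar at (329,88) in w9, where it was predicted. Next I go back for A on the pan and measure the tin on the way.

Run:
```python
from h import *
c=bot.read_camera("wrist"); print("B",topfit(c,(295,365,60,125),.111,228))
bot.set_gripper(.8)
bot.goto([.6185,-.15,.30],down(np.radians(4.9)))
c=snap("wrist","w10"); s=snap("scene","s10"); im=c["pixels"]; print(bot.current_clock())
for z in (.116,.206): print(proj(c,[.6185,-.092,z]))
print("tin",proj(c,[.468,.05,.03]))
cv2.imwrite("pics/z10.png",cv2.resize(im[0:200,80:360],None,fx=2.8,fy=2.8,interpolation=cv2.INTER_CUBIC))
```

```text
B ((519.8531494140625, 312.79852294921875), (40.020545959472656, 27.414106369018555), 22.72568130493164)
32.875
[284.79883328 141.51847695]
[286.26677148 143.8530339 ]
tin [174.30731212  13.47676874]
```

View pics/w10.png

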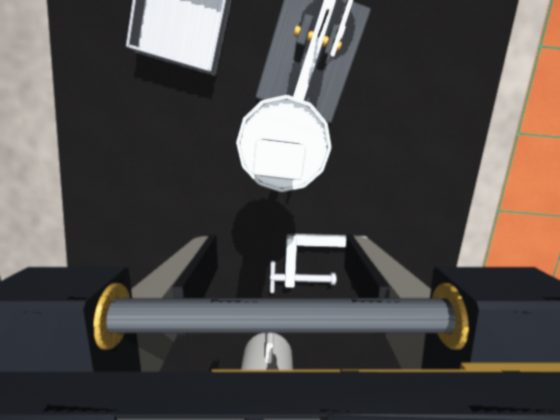

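View pics/z10.png

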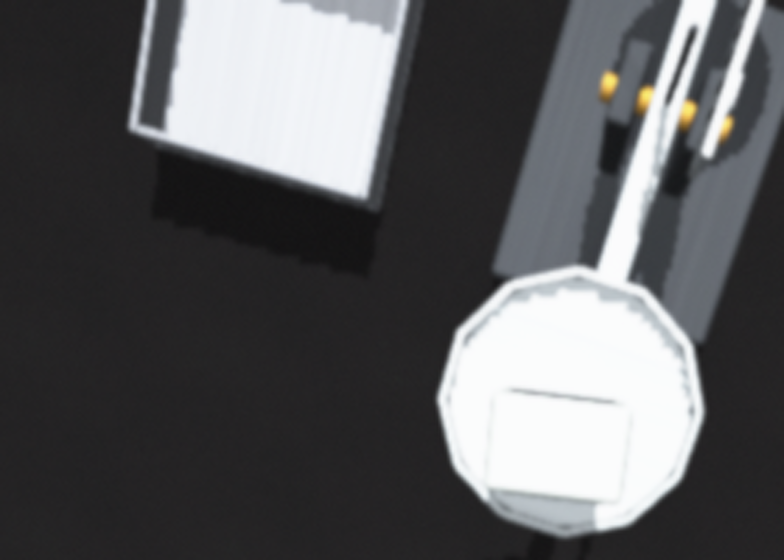

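Run:
```python
from h import *
c=bot.read_camera("wrist")
for z in (.196,.206,.216,.176):
    W=np.array([ray(c,(p[0]+.5)/2.8-.5+80,(p[1]+.5)/2.8-.5,z)[:2] for p in [(497,390),(631,402),(617,502),(486,490)]])
    d=W[1]-W[0]+W[2]-W[3]; print(z,W.mean(0).round(4),np.linalg.norm(d)/2,np.linalg.norm(W[0]-W[3]),np.linalg.norm(W[1]-W[2]),np.degrees(np.arctan2(d[1],d[0])))
s=bot.read_camera("scene"); cv2.imwrite("pics/z11.png",cv2.resize(s["pixels"][160:260,250:400],None,fx=5,fy=5,interpolation=cv2.INTER_CUBIC))
```

```text
0.196 [ 0.6136 -0.1055] 0.04090303693139572 0.030601053892069973 0.030776349674618998 -0.06844144083879532
0.206 [ 0.6136 -0.1048] 0.03940556468367903 0.029480740282322223 0.029649618434563044 -0.06844144083880091
0.216 [ 0.6136 -0.104 ] 0.03790809243596234 0.02836042667257449 0.028522887194507084 -0.06844144083880695
0.176 [ 0.6136 -0.107 ] 0.04389798142682905 0.032841681111565456 0.03302981215473091 -0.06844144083880348
```

View pics/z11.png

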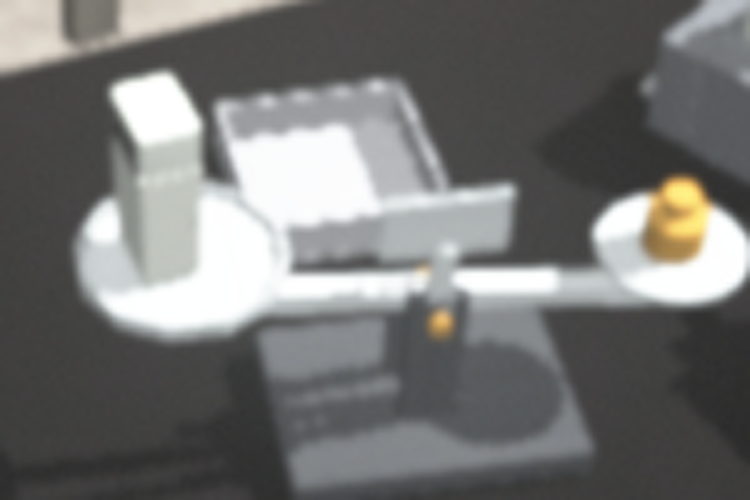

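A now stands at (0.6136,-0.1048), yaw 0°. It shifted about 13 mm while the pan moved, and its 39.4 mm apparent width confirms the high pan. Tin next.

```bash
python3 - <<'E'
from h import *
c=bot.read_camera("wrist"); z=.03
a,b=[ray(c,(p[0]+.5)/2.8-.5+80,(p[1]+.5)/2.8-.5,z)[:2] for p in [(130,131),(371,204)]]
d=b-a; L=np.linalg.norm(d); d/=L; n=np.array([-d[1],d[0]]); print(L,np.degrees(np.arctan2(d[1],d[0])),(a+b)/2+n*.055)
t=bot.read_camera("top"); s=380/70
W=np.array([ray(t,(p[0]+.5)/s-.5+195,(p[1]+.5)/s-.5+220,z)[:2] for p in [(117,50),(312,90),(270,290),(75,247)]]); print(W.mean(0),[np.linalg.norm(W[i]-W[i-1]).round(4) for i in range(4)],W.round(3))
E
python3 - <<'E'
from h import *
bot.goto([.6136,-.1048,.27],down(0)); bot.line_to([.6136,-.1048,.183],max_speed=.12); print(bot.current_contact_force())
bot.set_gripper(.2,15); print(bot.current_opening(),bot.current_contact_force())
bot.line_to([.6136,-.1048,.28],max_speed=.12); snap("wrist","w12"); snap("scene","s12"); print(bot.current_clock(),bot.current_opening())
E
```

```text
0.11276882722437938 -10.915852579394059 [0.47282126 0.04984053]
[0.47134    0.05225843] [np.float64(0.1112), np.float64(0.111), np.float64(0.1126), np.float64(0.1105)] [[ 0.536  0.097]
 [ 0.517 -0.012]
 [ 0.406  0.008]
 [ 0.427  0.116]]
[ 0.02329588 -0.54697777  1.3410227 ]
0.4366350714919254 [0.17248701 0.13264199 0.04011244]
35.9417 0.43990173604479127
```

View pics/w12.png

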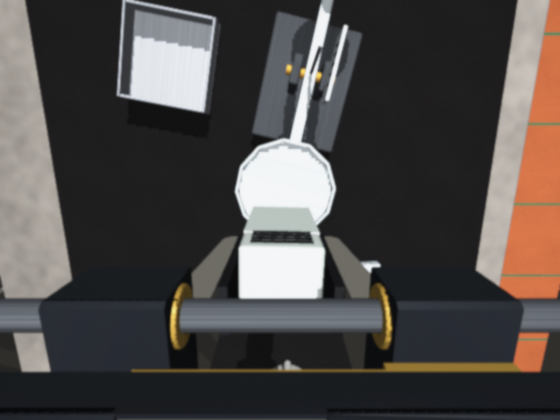

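View pics/s12.png

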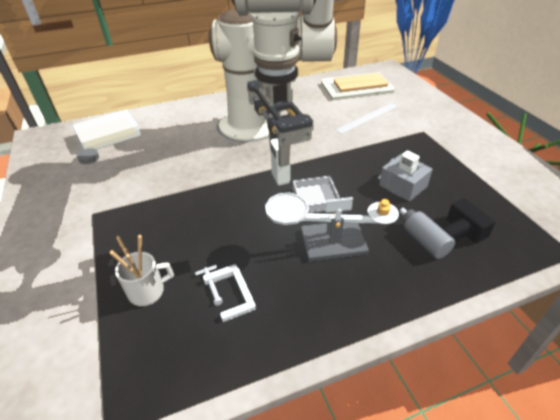

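A is held at (281,270), and the empty pan is back up. Two views agree on the tin at (0.472,0.051), yaw -10.7°. Placing it now.

Run:
```python
from h import *
X,Y=.472,.051
bot.goto([X,Y,.2],down(np.radians(-10.7))); bot.line_to([X,Y,.084],max_speed=.12)
bot.hold(.15); f0=np.array(bot.current_contact_force()); z=.084; print(f0.round(2))
while z>.064:
    z-=.001; bot.line_to([X,Y,z],max_speed=.02); f=np.mean([bot.current_contact_force() for _ in range(2)],0)
    if z<.076: print(round(z,4),f.round(1))
    if f[2]>2.5: break
bot.set_gripper(.7); bot.line_to([X,Y,.2],max_speed=.2)
print(bot.current_clock())
bot.goto([X+.02,Y-.12,.27],down(np.radians(-10.7)))
c=snap("wrist","w13"); snap("scene","s13"); snap("top","t13"); print(bot.current_clock(), bot.current_contact_force())
```

```text
[-0.13  0.73 -0.69]
0.075 [ 0.4  0.2 -0.4]
0.074 [-0.5  1.1 -0.9]
0.073 [ 0.1  0.6 -0. ]
0.072 [-0.   0.6 -0.2]
0.071 [ 0.6  0.6 -0.3]
0.07 [ 0.9  0.2 -0.3]
0.069 [-0.  -0.4 -0.2]
0.068 [ 0.5 -0.3 -0.5]
0.067 [-0.6  0.3 -1. ]
0.066 [-0.2  0.3 -1.2]
0.065 [-1.1 -0.1 -0.7]
0.064 [ 0.5  0.6 -0.7]
44.475
45.2417 [-0.39019429  0.1564834  -0.47967166]
```

View pics/w13.png

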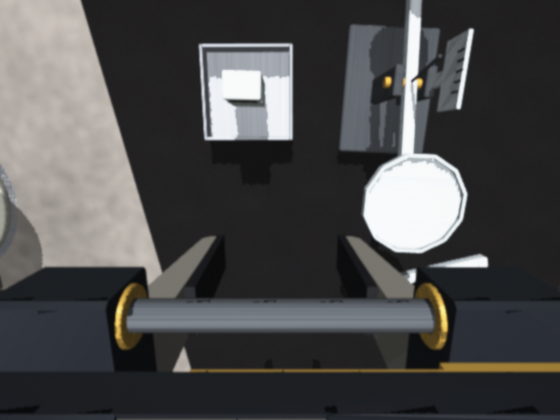

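View pics/s13.png

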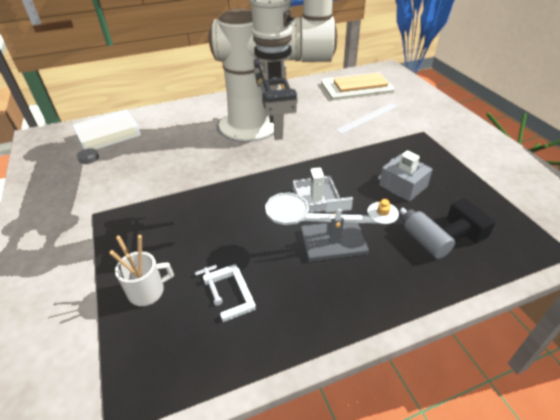

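View pics/t13.png

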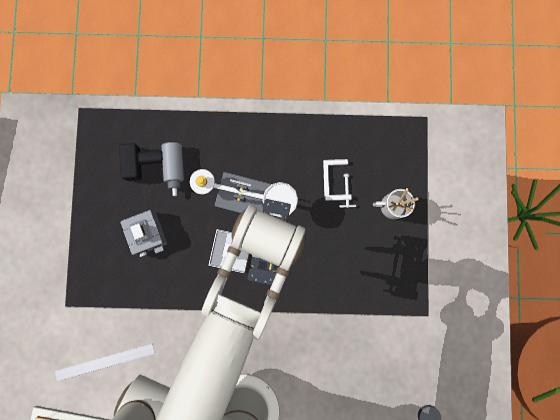

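Run:
```python
from h import *
bot.hold(.5); c=bot.read_camera("wrist"); im=c["pixels"]
print(topfit(c,(212,272,60,108),.093,225))
s=bot.read_camera("scene")["pixels"]
cv2.imwrite("pics/z14.png",cv2.hconcat([cv2.resize(im[30:150,190:310],(390,390),interpolation=cv2.INTER_CUBIC),cv2.resize(s[140:240,290:390],(390,390),interpolation=cv2.INTER_CUBIC)]))
```

```text
((466.1541748046875, 47.832679748535156), (37.375091552734375, 48.90461349487305), 78.42825317382812)
```

View pics/z14.png

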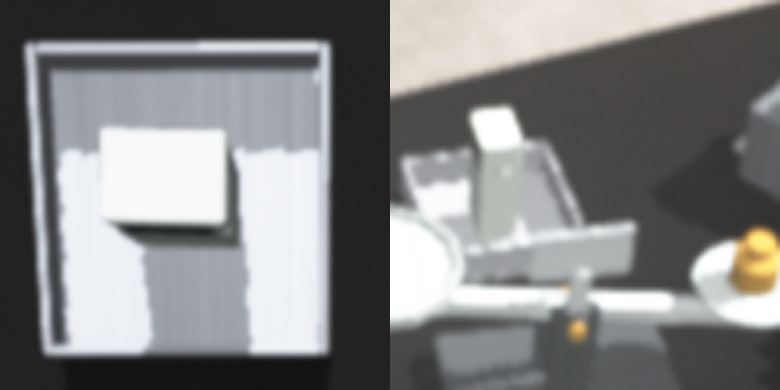

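Run:
```python
from h import *
print(bot.job_done(),bot.current_clock())
```

```text
the job is handed in; nothing more can be done
the job is handed in; nothing more can be done
```

The job is handed in at about 46 s of the 70 s allowed; no verdict was reported. Cartridge B, judged the full one, is in the dispenser well, and A, the used-up one, stands in the steel tin.

- **Weighing:** I set A on the pan and let go. The pan dropped only about 11 mm and stayed above the brass weight, so A is used up. I did not weigh B.
- **Loading B:** I pushed B down through a flat drag of about 4.3 N, less than the 6 N given. It met the rubber about 54 mm down, and I pressed until the force was about 8 N above the drag, about 12.5 N in all. After letting go, a camera fit of B's top gave 40.0 x 27.4 mm at 22.7°, in line with the well.
- **Placing A:** The last pictures show A upright near the middle of the tin. The arm was clear and the pan was back up.
- **Checks that disagreed:**
  - A had shifted about 13 mm on the pan between letting go and the re-grip, so I measured it again before gripping it.
  - I felt no touchdown in the tin, probably because my pan height was several millimetres off, so A dropped about 4 mm when released.
  - My last fit of A's top failed because it merged with the bright tin floor, so I judged A upright by eye.
- **Left alone:** The arm did not go near the driver, mug or clamp, and they look unmoved in the last pictures.

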